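Tip two crates to find the stamped base and push it to the dispatch line

ROBOT

A 6-joint arm with a two-finger parallel gripper is mounted at the origin on the work surface. World frame = base frame: x ahead of the robot, y to its left, z up, the work surface at z = 0. Lengths are in mm, angles in rad, forces in N, time in s.
With the tool pointing down it reaches from about 350 to 775 mm from the base axis. Payload 7.3 kg.
Tool frame: the origin (TCP) lies midway between the tips of the shut fingers; the grasp point (between the pads) lies 19 mm behind it; z points along the fingers, y is the direction in which the jaws open and shut (so a half turn about z gives the same grasp; the last joint's range is limited). The gripper opens to 92 mm and grips with 3 to 60 N. Pads are 19 mm wide; open, the fingers measure 130 mm over their backs; the gripper's body (75 mm by 190 mm) begins 47 mm behind the grasp point.
Start: joints at [1.157, 0.342, 1.524, -0, 1.275, -0.146], TCP at [138.905, 506.311, 226.741] pointing down, gripper open.
Joint ranges: [-2.53, 2.53], [-0.77, 2.02], [0.04, 2.7], [-1, 4.14], [0.28, 2.66], [-3.11, 3.11]. Speed limits (rad/s): [2.57, 2.57, 3.14, 3.14, 3.14, 3.14].

INTERFACE

Orientations are given as [roll, pitch, yaw] about the fixed x, y, z axes, in that order (R = Rz(yaw) Ry(pitch) Rx(roll)).
In Python, from plant import sensors, imaging, ticket gives the robot as it stands. The module is installed in compiled form; this text tells all that it offers.
- The arm moves only by the tool arm_command, never from a script. Its argument "increments" is one flat list of numbers, 5 for each row, row after row: the closure, from 0 (fully open) to 1 (shut), then the shift along the tool's x, y, z in mm, then the turn about the tool's z in degrees. In form: [hand, dx, dy, dz, spin, hand, dx, dy, dz, spin, ...]. A call has 1 to 20 rows; each row is the pose to reach, as a shift and turn from the pose commanded when the call began, along the tool's axes at that moment; what a row does not reach only later rows make up. A row lasts 1/8 s, in which the tool goes at most 62.5 mm and 10.7 degrees, less where a joint would pass 70% of its speed; a pose out of reach is approached as far as the arm can. A call with a gripper value outside its range is refused whole. The fingers move at their own pace and stop on an object; the grip force is fixed at half the most. Time passes only in rows, so rows that repeat a pose let the fingers close. It gives the time, the measured TCP pose, the force and the opening at its end, in the units of the state.
- sensors.get_obs(): the state, without advancing time (a new reading comes with each control period).
- imaging.capture(name): name is "scene" or "top" or "wrist"; returns the picture (480x640x3 uint8, blue, green, red); there is no depth.
- imaging.calibration(name): a dict with "fx", "fy", "cx", "cy" (pixels), "world_to_cam" (4x4, takes a point from world to camera coordinates); the wrist camera has in their place "hand_eye" (4x4, takes a point from camera to tool coordinates, whose origin is the TCP and whose axes are the flange's). Camera axes: x right, y down, z forward; pixel columns grow to the right and rows downward; lengths in mm; the calibration is good to about 2 mm. A picture is of the moment at which its call begins: read the wrist's pose just before it. calibration takes no time and is no camera call.
- ticket.close_job(): hands the job in, once; it reports no verdict.
The state is a dict: "time": time; "joint_positions": joint angles; "dq": joint speeds; "tau": joint torques, N m; "tool_pos": TCP position; "tcp_rot": TCP orientation; "contact_force": force on the tool from outside, world axes, zero at the start; "moment": the same for the moment, N m; "grip_width": finger opening in mm.
Only numpy, scipy, OpenCV 4.12 (cv2) and the standard library are available. Lean on these libraries where they do the work, as an engineer would, in place of code of your own. Each camera call takes 0.05 s, during which the arm holds its last target. There are 200 camera calls.

TASK

Two identical closed plywood crates stand upright on the welding bench, and only one of them has the inspection stamp (an inked ring with a cross) under its base. First tip both crates over towards the robot so that each lies on its robot-facing side with its base facing away from the robot, at rest and well short of the dispatch line; then push the stamped one, still lying like that, away from the robot until its base is flat up against the steel stop rail of the dispatch line, and leave the other lying where it fell. Do it all by pushing with the fingertips or the outside of the fingers: nothing is to be picked up or carried, and everything else on the bench stays where it is.

Things in the scene. Friction and masses are not known exactly. Their poses are not given: they have to be found in the camera images.
- crate_a: the crate WITH the stamp under its base; otherwise it looks the same as crate_b; left or right place at random. Closed rigid plywood crate with pine edge battens, 70 mm (x) by 130 mm (y) by 120 mm high (z), 0.4 to 0.85 kg, evenly loaded. Starts upright, its x axis within 9 degrees of world +x. Origin: centre of its underside (base); z points from base to lid
- crate_b: the crate with a blank base; otherwise the same as crate_a, same size, origin and axes, at the other place. Pushed near the top of its far side towards the robot, a crate tips about its robot-side bottom edge, sliding little, overbalances at about 30 degrees and falls on its robot-side face: it then lies 70 mm high, x axis up, lid towards the robot and base away from it
- crate_a_base (a point): centre of crate_a's 70 by 130 mm base (the same point as its origin) and of the stamp on it: a flat black inked ring, 39 mm across, with a cross inside. When the crate lies tipped this point is 35 mm above the bench and the lid is 120 mm from it, towards the robot
- crate_b_base (a point): centre of crate_b's blank base (the same point as its origin)
- crate_a_mid (a point): centre of crate_a's volume: 60 mm above the bench when upright, 35 mm when lying on its side, never over 70 mm while it tips on an edge
- crate_b_mid (a point): centre of crate_b's volume, likewise
- stop_rail: the dispatch line's stop: a fixed straight steel angle bar, 960 mm long, 22 mm high, across the far part of the bench beyond both crates, with flat yellow tape 45 mm wide along its robot side. Origin: on the bench, middle of its front face (towards the robot). x points away from the robot, square to that face; y along the bar; turned up to 4 degrees either way
- queued_crate: bystander: a crate of the same kind already lying at the left (+y) end of the line, base against the rail and stamped; its lid faces the robot. 120 (x) by 130 (y) by 70 mm high as it lies; origin under its centre
- flange_stub: bystander: short steel exhaust tube, 48 mm across, on a flange 50 by 92 mm; 60 mm high, standing between the two crates; origin under its centre
- magnet_square: bystander: flat black and steel arrow-shaped welding magnet, 85 by 58 mm, 19 mm high, lying on the robot's side of the gap between the crates; origin under its centre
- spray_can: bystander: grey spray can, 54 mm across, 150 mm high, standing at the right (-y) side; origin under its centre
- wire_brush: bystander: wire brush with wooden back, 200 mm long along x, 26 mm wide, 27 mm high, lying at the left (+y) side; origin under its centre
- chipping_hammer: bystander: steel chipping hammer with coiled handle, 220 mm long along x, head 145 mm across, 22 mm high, lying at the right (-y) side; origin under it, on the axis of the handle
- tip_tin: bystander: small aluminium screw-top tin, 60 mm across, 50 mm high, standing straight ahead of the robot base, nearer than the crates; origin under its centre
Mind the look-alikes: they are no part of the job. Leave any pink or yellow look-alike of the crate_a alone.

How it is judged (in metres and radians):
On the way, in this order (a step that is already met when the one before it is completed fails the run):
1. both crates lie at rest on their robot-side faces, bases facing away from the robot, both at least 50 mm short of the stop rail (angle between each of crate_a, crate_b's own x axis and vertical below 0.1 rad and linear speed of each of crate_a, crate_b below 0.03 m/s and angle between the z axis of each of crate_a, crate_b and the x axis of stop_rail, either way round below 0.6 rad and x of each of crate_a_base, crate_b_base in the frame of stop_rail below -0.05 m), for 0.2 s.
2. the stamped crate, still lying, is pushed with its base up against the stop rail (angle between crate_a's own x axis and vertical below 0.1 rad and x of crate_a_base in the frame of stop_rail above -0.01 m), for 0.2 s.
At the end, for the whole second after the job is handed in: the stamped crate lies on its side with the centre of its base within 10 mm of the stop rail's front face and square to it within 0.1 rad; the other crate lies on its side, at least 50 mm short of the rail and its base centre within 120 mm of where it started; both are at rest (all of step 2 and angle between crate_b's own x axis and vertical below 0.1 rad and x of crate_a_base in the frame of stop_rail below 0.01 m and angle between the z axis of crate_a and the x axis of stop_rail, either way round below 0.1 rad and y of crate_a_base in the frame of stop_rail between -0.4 and 0.4 m and x of crate_b_base in the frame of stop_rail below -0.05 m and distance of crate_b_base from where it was at the start of the episode below 0.12 m and linear speed of each of crate_a, crate_b below 0.02 m/s); the robot touches nothing.
It fails at once if a crate is lifted off the bench (height (world z) of any of crate_a_mid, crate_b_mid above 0.095 m or (angle between crate_a's own x axis and vertical below 0.1 rad and height (world z) of crate_a_mid above 0.055 m) or (angle between crate_b's own x axis and vertical below 0.1 rad and height (world z) of crate_b_mid above 0.055 m) or (angle between crate_a's own z axis and vertical below 0.1 rad and height (world z) of crate_a_mid above 0.078 m) or (angle between crate_b's own z axis and vertical below 0.1 rad and height (world z) of crate_b_mid above 0.078 m)).
It fails at once if the unstamped crate is pushed up to the dispatch line (x of crate_b_base in the frame of stop_rail above -0.03 m).
It fails at once if a bystander is moved by more than 20 mm (distance of any of queued_crate, flange_stub, magnet_square, spray_can, wire_brush, chipping_hammer, tip_tin from where it was at the start of the episode above 0.02 m).
It also fails if it takes over 64 s, if anything falls off the work surface, if the arm or the gripper's body presses on something with over 40 N, if the wrist force passes 120 N, or if a joint passes its speed limit or range.

## Working session

There is one attempt and no reset: what is moved stays moved. The work goes in short steps, Python scripts to look and compute and a tool call to move; the robot and the scene stay as the last step left them, time stands still between calls to the robot, and variables do not carry over. Pictures are saved under pics/ and viewed, about 8 in all and at most 12, crops included, and the job is handed in when it is done.

Besides the shell and the picture viewer there is one more tool, called after "Emit:" in YAML: its name, and indented under it one key for each argument. arm_command: Moves the arm, as the interface text tells. Its arguments: {"type":"object","properties":{"increments":{"type":"array","items":{"type":"number"}}},"required":["increments"]}

```bash
mkdir -p pics; python3 - <<'E'
from plant import sensors, imaging
import cv2,numpy as np
o=sensors.get_obs();print({k:np.round(v,3).tolist() for k,v in o.items()})
for n in("top","scene"):
    cv2.imwrite(f"pics/{n}0.png",imaging.capture(n));c=imaging.calibration(n)
    print(n,[round(c[k],1) for k in("fx","fy","cx","cy")],np.round(c["world_to_cam"],4).tolist())
print(np.round(imaging.calibration("wrist")["hand_eye"],3).tolist())
E
```

```text
{'time': 0.0, 'joint_positions': [1.157, 0.343, 1.525, -0.0, 1.275, -0.146], 'dq': [0.0, -0.0, 0.0, -0.002, 0.001, 0.001], 'tau': [0.001, -43.125, -24.422, 0.072, 0.056, -0.0], 'tool_pos': [138.73, 505.9, 226.027], 'tcp_rot': [-3.14, -0.0, 2.874], 'contact_force': [0.085, -0.302, 0.884], 'moment': [-0.017, 0.037, 0.003], 'grip_width': 91.567}
top [536.2, 536.2, 308.3, 238.0] [[-0.0226, -0.9997, -0.0044, -38.3513], [-0.9946, 0.023, -0.101, 529.5416], [0.101, 0.0021, -0.9949, 1370.6966], [0.0, 0.0, 0.0, 1.0]]
scene [494.9, 494.9, 321.8, 228.4] [[0.3997, 0.9166, -0.0032, -164.9414], [0.5428, -0.2395, -0.805, -250.3683], [-0.7387, 0.32, -0.5933, 1606.1234], [0.0, 0.0, 0.0, 1.0]]
[[0.0, -0.961, -0.277, 73.888], [1.0, 0.0, -0.0, 0.327], [0.0, -0.277, 0.961, -157.077], [0.0, 0.0, 0.0, 1.0]]
```

View pics/top0.png

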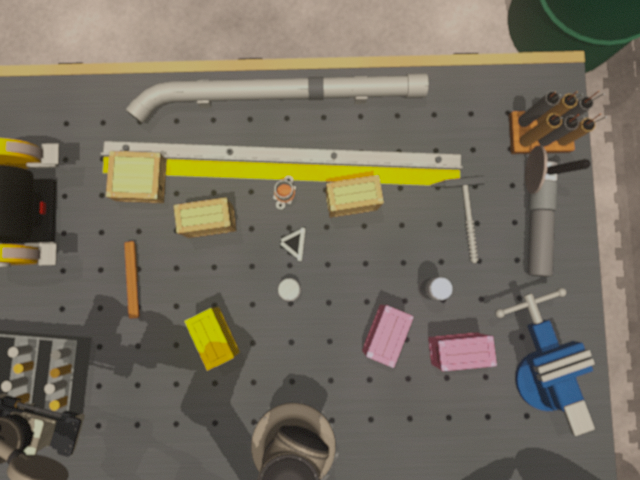

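View pics/scene0.png

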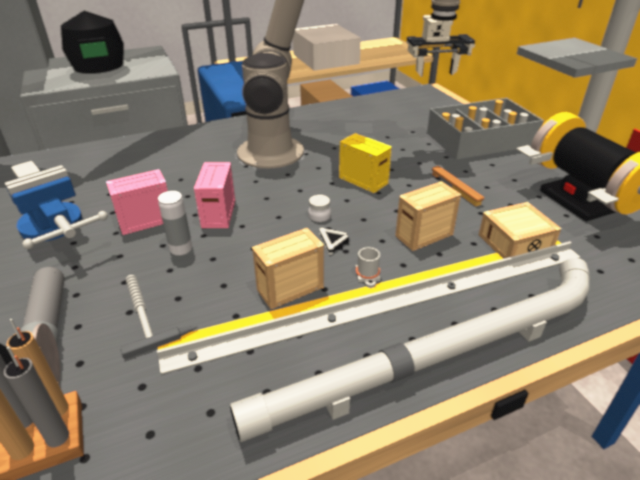

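The top view shows the upright crates at about (204,217) and (354,195), with the stub between them at (285,190). The magnet is at (293,243) and the queued crate at (135,177). The rail runs from (103,148) to (460,160). The scene view looks from the far side, so it will show the bases once the crates are tipped.

```bash
cat > h.py <<'E'
import cv2,numpy as np
from plant import imaging
def ray(n,px,z):
    c=imaging.calibration(n);T=c["world_to_cam"];R=T[:3,:3];o=-R.T@T[:3,3]
    px=np.atleast_2d(px).astype(float)
    d=np.c_[(px[:,0]-c["cx"])/c["fx"],(px[:,1]-c["cy"])/c["fy"],np.ones(len(px))]@R
    return o+d*((z-o[2])/d[:,2])[:,None]
def mask(im,lo,hi): return cv2.inRange(cv2.cvtColor(im,cv2.COLOR_BGR2HSV),lo,hi)
def blobs(m,a=150):
    cs=cv2.findContours(m,cv2.RETR_EXTERNAL,cv2.CHAIN_APPROX_NONE)[0]
    return [c for c in cs if cv2.contourArea(c)>a]
def rect(n,c,z):
    p=ray(n,c[:,0],z)[:,:2].astype(np.float32);r=cv2.minAreaRect(p)
    return np.round(r[0]),np.round(r[1]),round(r[2],1)
E
python3 - <<'E'
from h import *
im=cv2.imread("pics/top0.png")
T=imaging.calibration("top")["world_to_cam"];print("cam",-T[:3,:3].T@T[:3,3])
for p in[(204,217),(354,195),(200,222),(204,231),(135,177),(300,174)]:print(p,cv2.cvtColor(im,cv2.COLOR_BGR2HSV)[p[1],p[0]])
print("wood")
for c in blobs(mask(im,(15,40,140),(32,170,255))):print(cv2.boundingRect(c),rect("top",c,120),rect("top",c,70))
print("yellow")
m=mask(im,(22,200,120),(34,255,255))
for c in blobs(m):print(cv2.boundingRect(c),rect("top",c,0))
# rail far edge/near edge of steel per column: yellow->steel boundary
g=cv2.cvtColor(im,cv2.COLOR_BGR2HSV)
pts=[]
for u in range(170,440,6):
    col=np.where(m[140:200,u])[0]
    if len(col): pts.append((u,140+col[0]-.5))
p=ray("top",pts,11);print("z11");print(np.polyfit(p[:,1],p[:,0],1))
p=ray("top",pts,22);print(np.polyfit(p[:,1],p[:,0],1))
for nm,q,z in[("stub",(285,190),30),("mag",(293,243),10),("tin",(289,290),50),("can",(440,289),150),("brush",(131,278),20),("ham",(470,222),15),("railend",(103,160),10),("railR",(460,165),10)]:print(nm,ray("top",q,z)[0].round())
cv2.imwrite("pics/crop0.png",cv2.resize(im[130:270,90:410],None,fx=2.5,fy=2.5,interpolation=cv2.INTER_CUBIC))
E
```

```text
cam [ 387.34273966  -53.34882839 1416.97346993]
(204, 217) [ 30  89 190]
(354, 195) [ 30  88 192]
(200, 222) [ 30  90 188]
(204, 231) [ 19 125 122]
(135, 177) [ 29  88 192]
(300, 174) [ 29 255 193]
wood
(319, 417, 15, 59) (array([ 30., -83.]), array([131.,  31.]), 1.9) (array([ 16., -84.]), array([136.,  32.]), 1.9)
(253, 413, 17, 34) (array([72., 72.]), array([20., 81.]), 66.2) (array([60., 77.]), array([21., 84.]), 66.2)
(173, 198, 57, 35) (array([581., 210.]), array([ 72., 132.]), 6.9) (array([589., 220.]), array([ 75., 137.]), 6.9)
(313, 175, 73, 36) (array([ 627., -156.]), array([ 78., 175.]), 4.3) (array([ 637., -160.]), array([ 81., 182.]), 4.3)
(102, 150, 59, 49) (array([688., 385.]), array([141., 120.]), 86.4) (array([700., 402.]), array([146., 124.]), 86.4)
(0, 0, 585, 77) (array([1032.,  -18.]), array([ 171., 1470.]), 0.1) (array([1057.,  -17.]), array([ 178., 1526.]), 0.1)
(52, 0, 84, 47) (array([1069.,  480.]), array([111., 220.]), 8.7) (array([1095.,  500.]), array([116., 229.]), 8.7)
yellow
(186, 309, 48, 61) (array([274., 215.]), array([141.,  79.]), 24.5)
(166, 159, 294, 26) (array([709., -64.]), array([789.,  43.]), 86.5)
(0, 138, 35, 25) (array([789., 733.]), array([96., 66.]), 88.6)
z11
[6.25324595e-02 7.31716201e+02]
[6.25324595e-02 7.29048006e+02]
stub [656.   8.  30.]
mag [518. -10.  10.]
tin [395.   1.  50.]
can [ 388. -357.  150.]
brush [435. 413.  20.]
ham [ 562. -477.   15.]
railend [753. 495.  10.]
railR [ 717. -460.   10.]
```

View pics/crop0.png

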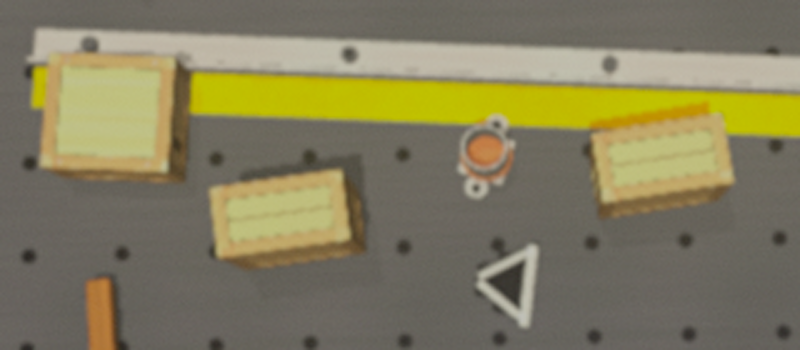

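The crop shows both crates turned slightly, each with its long side rising to the right. The right crate's blob was merged with the tape shadow, so I'll refine it.

```bash
python3 - <<'E'
from h import *
im=cv2.imread("pics/top0.png")
m=mask(im,(10,40,145),(32,150,255))
m=cv2.morphologyEx(m,cv2.MORPH_OPEN,np.ones((9,9),np.uint8))
for c in blobs(m):
    b=cv2.boundingRect(c)
    if b[1]<300 and b[1]>100: print(b,rect("top",c,120))
# slat area (greenish inner)
m=mask(im,(25,60,150),(33,130,255));m=cv2.morphologyEx(m,cv2.MORPH_CLOSE,np.ones((5,5),np.uint8))
for c in blobs(m):
    b=cv2.boundingRect(c)
    if b[1]<300 and b[1]>100: print("slat",b,rect("top",c,120))
from plant import sensors;o=sensors.get_obs();print(o["tool_pos"],o["tcp_rot"])
E
```

```text
(3, 248, 20, 10) (array([500., 669.]), array([48., 22.]), 88.7)
(174, 199, 55, 34) (array([582., 210.]), array([ 72., 131.]), 6.9)
(327, 177, 56, 33) (array([ 628., -166.]), array([ 72., 132.]), 7.2)
(106, 150, 54, 49) (array([688., 379.]), array([127., 119.]), 86.4)
(6, 142, 19, 10) (array([764., 671.]), array([46., 23.]), 88.6)
(591, 120, 49, 341) (array([ 389., -781.]), array([815.,  56.]), 0.2)
slat (180, 204, 44, 23) (array([582., 209.]), array([ 43., 105.]), 6.2)
slat (329, 182, 49, 23) (array([ 627., -162.]), array([ 43., 117.]), 7.5)
slat (112, 156, 42, 37) (array([687., 378.]), array([98., 90.]), 86.4)
[138.75565256 505.96512148 226.11567294] [-3.14024610e+00 -2.18900194e-04  2.87378721e+00]
```

Emit:
arm_command:
  increments: [0.4, -47, -12, 0, -2, 0.4, -94, -24, 0, -4, 0.4, -141, -36, 0, -6, 0.4, -188, -48, 0, -8, 0.4, -236, -60, 0, -10, 0.4, -283, -72, 0, -12, 0.4, -330, -84, 0, -14, 0.4, -377, -96, 0, -16, 0.4, -424, -108, 0, -18, 0.4, -471, -120, 0, -20, 0.4, -519, -132, 0, -22, 0.4, -566, -143, 0, -22.2, 0.4, -566, -143, 0, -22.2, 0.4, -566, -143, 0, -22.2, 0.4, -566, -143, 40, -22.2, 0.4, -566, -143, 80, -22.2, 0.4, -566, -143, 110, -22.2, 0.4, -566, -143, 124, -22.2, 0.4, -566, -143, 124, -22.2]

```text
time: 2.48
tool_pos: [646.1, 219.3, 102.6]
tcp_rot: [3.142, -0.001, -3.021]
contact_force: [-0.6, 0.8, 0.4]
grip_width: 55.5
```

Emit:
arm_command:
  increments: [0.4, 7, 0, 0, 0, 0.4, 14, 0, 0, 0, 0.4, 20, 0, 0, 0, 0.4, 25, 0, 0, 0, 0.4, 30, 0, 0, 0, 0.4, 35, 0, 0, 0, 0.4, 40, 0, 0, 0, 0.4, 45, 0, 0, 0, 0.4, 50, 0, 0, 0, 0.4, 54, 0, 0, 0, 0.4, 58, 0, 0, 0, 0.4, 62, 0, 0, 0, 0.4, 66, 0, 0, 0, 0.4, 70, 0, 0, 0, 0.4, 74, 0, 0, 0, 0.4, 78, 0, 0, 0, 0.4, 82, 0, 0, 0, 0.4, 85, 0, 0, 0, 0.4, 85, 0, 0, 0, 0.4, 85, 0, 0, 0]

```text
time: 4.97
tool_pos: [562.6, 208.5, 102.7]
tcp_rot: [3.142, 0.0, -3.022]
contact_force: [-0.2, -0.3, -0.5]
grip_width: 54.9
```

```bash
python3 - <<'E'
from h import *
cv2.imwrite("pics/s1.png",imaging.capture("scene"))
E
```

```text
(no output)
```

View pics/s1.png

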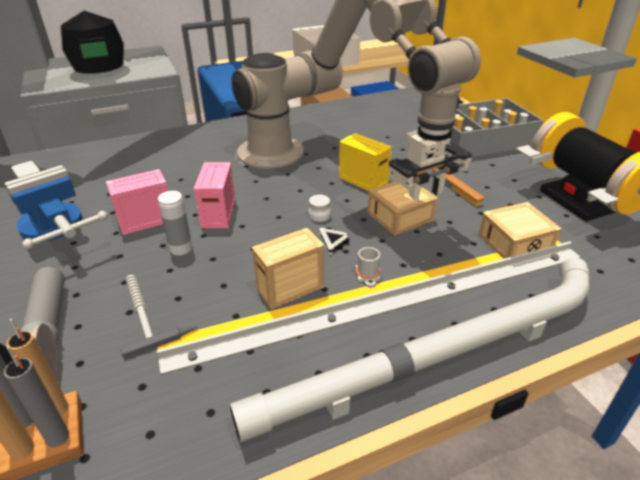

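The left crate lies on its robot-side face, and its base, seen at (405,217), looks blank. Next is the right crate.

Emit:
arm_command:
  increments: [0.4, 0, 0, -40, 0, 0.4, 0, 0, -80, 0, 0.4, 0, 0, -90, 0, 0.4, -8, -35, -90, 0, 0.4, -16, -72, -90, 0, 0.4, -25, -110, -90, 0, 0.4, -34, -150, -90, 0, 0.4, -43, -190, -90, 0, 0.4, -52, -230, -90, 0, 0.4, -61, -270, -90, 0, 0.4, -70, -310, -90, 0, 0.4, -78, -348, -90, 0, 0.4, -85, -378, -90, 0, 0.4, -85, -378, -90, 0, 0.4, -85, -378, -90, 0, 0.4, -85, -378, -60, 0, 0.4, -85, -378, -25, 0, 0.4, -85, -378, 0, 0, 0.4, -85, -378, 0, 0]

```text
time: 7.4
tool_pos: [690.5, -154.7, 100.4]
tcp_rot: [3.139, -0.005, -3.02]
contact_force: [-0.6, -0.1, 1.0]
grip_width: 54.5
```

Emit:
arm_command:
  increments: [0.4, 7, 0, 0, 0, 0.4, 14, 0, 0, 0, 0.4, 20, 0, 0, 0, 0.4, 25, 0, 0, 0, 0.4, 30, 0, 0, 0, 0.4, 35, 0, 0, 0, 0.4, 40, 0, 0, 0, 0.4, 45, 0, 0, 0, 0.4, 50, 0, 0, 0, 0.4, 54, 0, 0, 0, 0.4, 58, 0, 0, 0, 0.4, 62, 0, 0, 0, 0.4, 66, 0, 0, 0, 0.4, 70, 0, 0, 0, 0.4, 74, 0, 0, 0, 0.4, 78, 0, 0, 0, 0.4, 82, 0, 0, 0, 0.4, 85, 0, 0, 0, 0.4, 85, 0, 0, 0, 0.4, 85, 0, 0, 0]

```text
time: 9.9
tool_pos: [607.7, -166.8, 102.8]
tcp_rot: [3.142, 0.0, -3.022]
contact_force: [-0.4, 0.4, -0.7]
grip_width: 54.9
```

```bash
python3 - <<'E'
from h import *
im=imaging.capture("scene");cv2.imwrite("pics/s2.png",im)
cv2.imwrite("pics/s2c.png",cv2.resize(im[160:340,220:580],None,fx=2.2,fy=2.2,interpolation=cv2.INTER_CUBIC))
E
```

```text
(no output)
```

View pics/s2c.png

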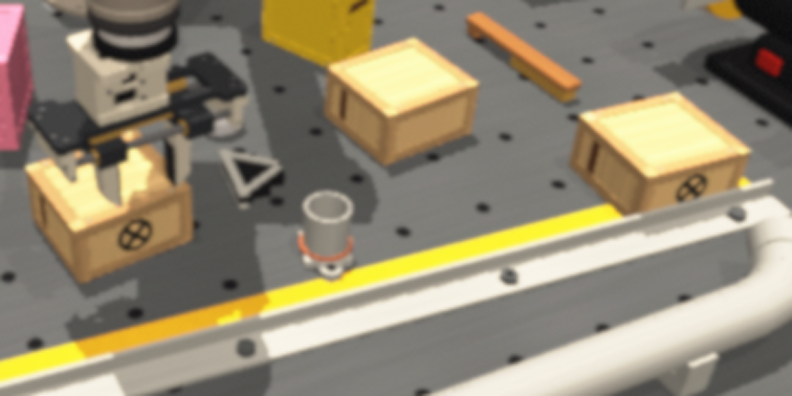

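The right crate's base carries the ring and cross at crop (135,235). The left crate is blank and both are lying flat. I'll go over to the robot side and measure.

Emit:
arm_command:
  increments: [0.4, 0, 0, -40, 0, 0.4, 0, 0, -70, 0, 0.4, 35, 0, -70, 0, 0.4, 75, 0, -70, 0, 0.4, 115, 0, -70, 0, 0.4, 150, 0, -70, 0, 0.4, 185, 0, -70, 0, 0.4, 185, 0, -70, 0, 0.4, 185, 0, -70, 0]

```text
time: 11.08
tool_pos: [424.8, -189.2, 173.1]
tcp_rot: [-3.141, 0.001, -3.022]
contact_force: [0.3, 0.1, 0.4]
grip_width: 55.3
```

```bash
python3 - <<'E'
from h import *
im=imaging.capture("top")
m=mask(im,(10,40,145),(32,150,255))
m=cv2.morphologyEx(m,cv2.MORPH_OPEN,np.ones((9,9),np.uint8))
for c in blobs(m):
    b=cv2.boundingRect(c)
    if 300>b[1]>100: print(b,rect("top",c,70))
cv2.imwrite("pics/t2.png",cv2.resize(im[130:330,90:460],None,fx=2.1,fy=2.1,interpolation=cv2.INTER_CUBIC))
E
```

```text
(366, 249, 49, 44) (array([ 438., -254.]), array([120.,  81.]), 55.8)
(3, 248, 20, 10) (array([505., 697.]), array([49., 23.]), 88.7)
(183, 230, 54, 53) (array([485., 198.]), array([122., 131.]), 6.6)
(331, 209, 52, 51) (array([ 532., -178.]), array([116., 129.]), 7.6)
(106, 150, 54, 49) (array([699., 396.]), array([131., 124.]), 86.4)
(6, 142, 19, 10) (array([778., 699.]), array([48., 24.]), 88.6)
(591, 119, 49, 341) (array([ 392., -809.]), array([846.,  58.]), 0.2)
```

View pics/t2.png

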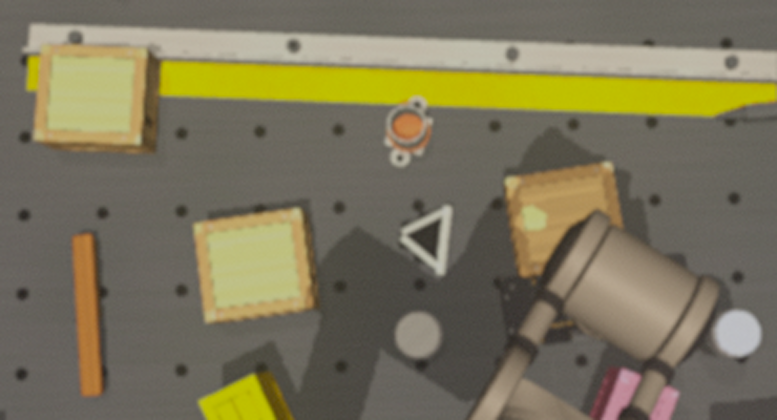

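The top view shows the left crate lying clear. The stamped crate's centre is near (533,-177) mm at about +7.4°, and its visible far edge agrees. The rail is at -3.6°, so I'll turn the tool square to the rail, go down behind the lid and push with two spread fingers.

Emit:
arm_command:
  increments: [0.2, -8, 8, 0, 5, 0.2, -17, 16, 0, 10.4, 0.2, -17, 16, 40, 10.4, 0.2, -17, 16, 80, 10.4, 0.2, -17, 16, 115, 10.4, 0.2, -17, 16, 135, 10.4, 0.2, -17, 16, 139, 10.4, 0.2, -17, 16, 139, 10.4]

```text
time: 12.12
tool_pos: [439.6, -171.0, 33.8]
tcp_rot: [-3.142, 0.0, 3.08]
contact_force: [0.5, 0.1, -0.6]
grip_width: 73.4
```

Emit:
arm_command:
  increments: [0.2, -6, 0, 0, 0, 0.2, -12, 0, 0, 0, 0.2, -18, 0, 0, 0, 0.2, -24, 0, 0, 0, 0.2, -30, 0, 0, 0, 0.2, -36, 0, 0, 0, 0.2, -42, 0, 0, 0, 0.2, -48, 0, 0, 0, 0.2, -54, 0, 0, 0, 0.2, -60, 0, 0, 0, 0.2, -66, 0, 0, 0, 0.2, -72, 0, 0, 0, 0.2, -78, 0, 0, 0, 0.2, -84, 0, 0, 0, 0.2, -90, 0, 0, 0, 0.2, -96, 0, 0, 0, 0.2, -102, 0, 0, 0, 0.2, -106, 0, 0, 0, 0.2, -110, 0, 0, 0, 0.2, -110, 0, 0, 0]

```text
time: 14.62
tool_pos: [549.5, -177.8, 33.7]
tcp_rot: [-3.141, 0.002, 3.08]
contact_force: [-0.3, 0.2, -0.9]
grip_width: 73.4
```

```bash
python3 - <<'E'
from h import *
im=imaging.capture("top")
m=mask(im,(10,40,145),(32,150,255))
m=cv2.morphologyEx(m,cv2.MORPH_OPEN,np.ones((9,9),np.uint8))
for c in blobs(m):
    b=cv2.boundingRect(c)
    if 300>b[1]>100 and 150<b[0]<450: print(b,rect("top",c,70))
cv2.imwrite("pics/t3.png",cv2.resize(im[130:270,230:480],None,fx=3,fy=3,interpolation=cv2.INTER_CUBIC))
E
```

```text
(203, 286, 73, 66) (array([328., 128.]), array([170., 122.]), 62.7)
(183, 230, 54, 53) (array([485., 198.]), array([122., 131.]), 6.8)
(344, 192, 49, 34) (array([ 599., -202.]), array([127.,  68.]), 65.2)
(370, 177, 21, 15) (array([ 658., -237.]), array([51., 36.]), 88.6)
```

View pics/t3.png

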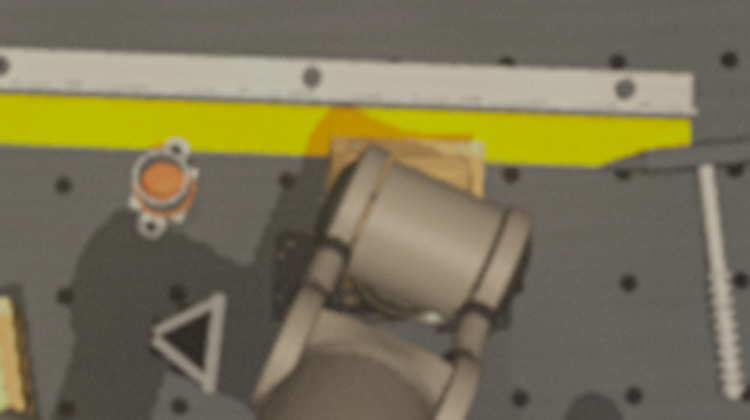

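The crate's far edge, crop (330,140)–(484,145), is now parallel to the rail. About 40 mm remain, so I'll push 36 and then creep.

Emit:
arm_command:
  increments: [0.2, -5, 0, 0, 0, 0.2, -10, 0, 0, 0, 0.2, -15, 0, 0, 0, 0.2, -20, 0, 0, 0, 0.2, -25, 0, 0, 0, 0.2, -29, 0, 0, 0, 0.2, -32, 0, 0, 0, 0.2, -34, 0, 0, 0, 0.2, -35, 0, 0, 0, 0.2, -36, 0, 0, 0]

```text
time: 15.92
tool_pos: [584.6, -180.0, 33.7]
tcp_rot: [3.141, -0.0, 3.08]
contact_force: [-5.4, 0.4, 3.1]
grip_width: 73.7
```

Emit:
arm_command:
  increments: [0.2, -1, 0, 0, 0, 0.2, -2, 0, 0, 0, 0.2, -3, 0, 0, 0]

```text
time: 16.3
tool_pos: [587.6, -180.2, 33.8]
tcp_rot: [3.141, -0.0, 3.08]
contact_force: [-4.4, 0.7, 2.9]
grip_width: 73.6
```

```bash
python3 - <<'E'
from h import *
im=imaging.capture("top")
print("far edge before",ray("top",[(340,176.7),(391.3,178.3)],70).round(1))
cv2.imwrite("pics/t4.png",cv2.resize(im[130:230,310:430],None,fx=6,fy=6,interpolation=cv2.INTER_CUBIC))
E
```

```text
far edge before [[ 679.6 -135.1   70. ]
 [ 672.3 -265.9   70. ]]
```

View pics/t4.png

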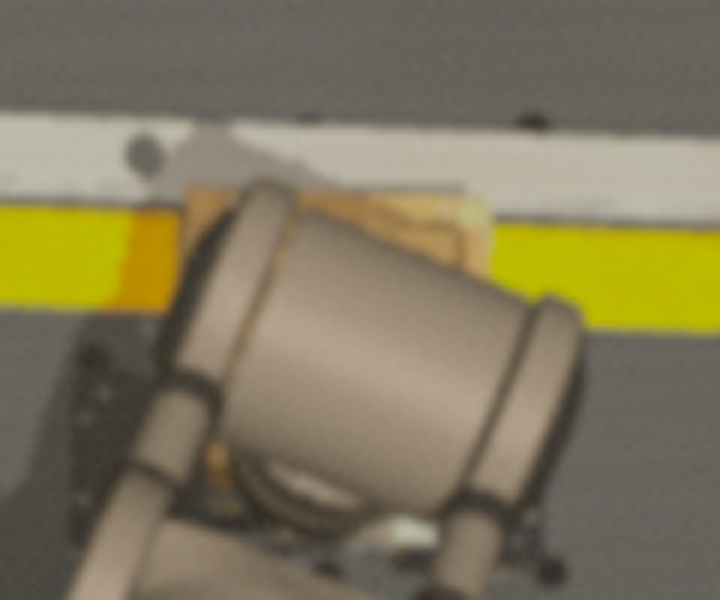

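The far edge was 43 mm short and I have pushed 38. The force is only the sliding friction, about 5 N, so I'll creep on until it rises.

Emit:
arm_command:
  increments: [0.2, -1, 0, 0, 0, 0.2, -2, 0, 0, 0, 0.2, -3, 0, 0, 0]

```text
time: 16.73
tool_pos: [590.6, -180.4, 33.8]
tcp_rot: [3.142, -0.0, 3.08]
contact_force: [-5.4, 1.3, 2.6]
grip_width: 73.5
```

Emit:
arm_command:
  increments: [0.2, -1, 0, 0, 0, 0.2, -2, 0, 0, 0]

```text
time: 16.98
tool_pos: [592.6, -180.5, 33.8]
tcp_rot: [3.141, -0.0, 3.08]
contact_force: [-7.8, -0.1, 3.8]
grip_width: 73.6
```

Emit:
arm_command:
  increments: [0.2, -1, 0, 0, 0, 0.2, -1.5, 0, 0, 0]

```text
time: 17.23
tool_pos: [592.5, -180.5, 33.8]
tcp_rot: [3.141, -0.004, 3.08]
contact_force: [-12.5, 1.1, 8.1]
grip_width: 73.5
```

Emit:
arm_command:
  increments: [0.2, -1, 0, 0, 0, 0.2, -2, 0, 0, 0, 0.2, -2, 0, 0, 0]

```text
time: 17.6
tool_pos: [592.4, -180.3, 33.8]
tcp_rot: [3.14, -0.008, 3.08]
contact_force: [-19.4, 1.3, 12.0]
grip_width: 73.6
```

Emit:
arm_command:
  increments: [0.2, 5, 0, 0, 0, 0.2, 15, 0, 0, 0, 0.2, 35, 0, 0, 0, 0.2, 55, 0, 0, 0, 0.2, 55, 0, -50, 0, 0.2, 55, 0, -100, 0, 0.2, 90, 0, -150, 0, 0.2, 140, 0, -180, 0, 0.2, 190, 0, -180, 0, 0.2, 190, 40, -180, 0, 0.2, 190, 90, -180, 0, 0.2, 190, 140, -180, 0, 0.2, 190, 190, -180, 0, 0.2, 190, 190, -180, 0, 0.2, 190, 190, -180, 0]

```text
time: 19.48
tool_pos: [418.4, 20.5, 213.8]
tcp_rot: [-3.141, 0.001, 3.081]
contact_force: [-0.4, -0.3, 0.2]
grip_width: 73.8
```

```bash
python3 - <<'E'
from h import *
im=imaging.capture("top");s=imaging.capture("scene")
m=mask(im,(10,40,145),(32,150,255))
m=cv2.morphologyEx(m,cv2.MORPH_OPEN,np.ones((9,9),np.uint8))
for c in blobs(m):
    b=cv2.boundingRect(c)
    if 300>b[1]>100 and 90<b[0]<450: print(b,rect("top",c,70))
a=cv2.resize(im[130:300,90:490],(800,340));b=cv2.resize(s[160:340,200:600],(578,260))
v=np.zeros((600,800,3),np.uint8);v[:340]=a;v[340:,:578]=b;cv2.imwrite("pics/f.png",v)
E
```

```text
(237, 259, 51, 35) (array([429.,  67.]), array([126.,  83.]), 83.0)
(183, 230, 51, 53) (array([485., 198.]), array([122., 131.]), 6.6)
(340, 158, 52, 49) (array([ 664., -200.]), array([130., 124.]), 87.8)
(106, 150, 54, 49) (array([699., 396.]), array([131., 124.]), 86.4)
```

View pics/f.png

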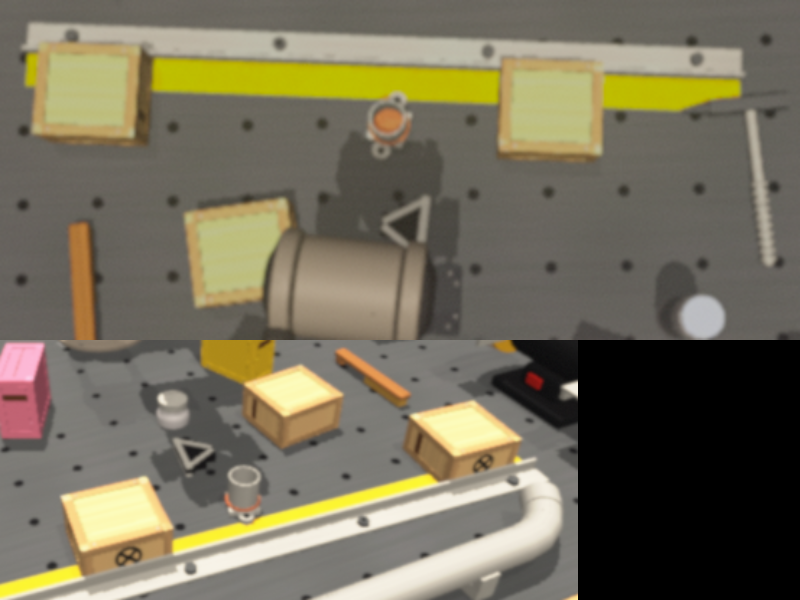

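```bash
python3 -c "
from plant import ticket;print(ticket.close_job())"
```

```text
the job is handed in; nothing more can be done
None
```

I tipped both crates onto their robot-side faces and pushed the stamped one up against the stop rail. The job was handed in at about 19.5 s, with no verdict reported.

- **Which crate:** the right-hand crate is the stamped one. After tipping, the scene camera showed the ring and cross on its base and a blank base on the left crate.
- **Against the rail:** at the end of the push the tool stopped advancing and the force rose from about 5 N to 19 N.
- **Final position:** in the top view the stamped crate's centre sits as close to the rail as the queued crate's, to within a few mm. It is square to the rail within about 1.4° (0.024 rad).
- **Other crate:** it lies where it fell, about 200 mm short of the rail. Its base centre ended about 50 mm from where it started.
- **Bystanders and arm:** no bystander looked moved in the last pictures, judged by eye and not measured. The arm was clear of everything and read no contact force.
- **Disagreement:** the raw top-view figure puts the stamped crate's base about 5 mm past the rail face. The queued crate, which rests on the rail, shows a similar offset, so I took it as camera bias.

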